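# Check the spool brake lever of a wire-cutting machine

### The job

Check the spool brake: with the outside of the fingers, push the hand lever in towards the fixed grip bar until it comes up against its stop and keep it there for two seconds, without touching the bar. Then let the lever come back out under control, without letting it snap back, and confirm the check by pressing the wide button of the control box all the way down and letting it up. Do not press the narrow button, do not hammer or wrench the lever, and pick up or shift none of the things lying about.

Things in the scene. Friction and masses are not known exactly. Their poses are not given: they have to be found in the camera images.
- brake_unit: Fixed brake unit: blue base plate 200 x 240 x 20 mm, a blue post 85 x 50 mm and 135 mm high at its +y end with a black and brass wire spool beside the post (spool top 145 mm up, on the +x side of the post). Origin on the table; the plate spans x -80..120 mm and y -120..120 mm about it. Own x axis: the way the lever is pushed in; own -y: the way bar and lever point out from the post. It is bolted down; it stands to the robot's left or right.
- grip_bar: Fixed round horizontal grip bar, black rubber, 24 mm thick, standing out from the post along the unit's -y, free-ended. Origin and axes are those of the brake unit; the bar's centre line lies at x = 0, z = 110 mm above the table, from y = 65 to y = -98 mm.
- brake_lever (a joint): Hinge of the hand lever (vertical axis, at the unit's x = -35, y = 70 mm), rad: 0 = out, at rest; 0.32 = fully in, against its internal stop, where the lever lies parallel to the bar with 17 mm clear between them. A spring returns it: at the pad it takes about 1.8 N to start and 5.6 N at the stop. Let go, it flies back.
- lever_blade: Aluminium hand lever, a straight horizontal blade 12 mm thick, 18 mm tall, with a 20 mm ball at its tip 150 mm from the hinge. Origin on the hinge axis at mid-height (110 mm above the table); own -y runs along the blade to the tip; own x points across it, towards the bar (the blade's outer face, to be pushed, is at x = -6 mm). It turns with the lever. At rest the tip stands 47 mm farther from the bar than when in.
- lever_pad (a point): Point on the blade's middle line, at mid-height (110 mm up), 110 mm from the hinge: a good place to push. Axes as lever_blade. Moves with the lever; below it 90 mm are free down to the base plate, except for a small steel weight 26 mm high on the plate.
- control_box: Fixed grey control box 100 x 170 x 50 mm, origin under its centre on the table, with two grey round push buttons in black housings on top: the wide one at own y = +42 mm, the narrow one at y = -42 mm. It stands on the other side from the brake unit.
- wide_button_top (a point): Centre of the top face of the wide button (40 mm across); moves with it.
- wide_button (a joint): Wide button, m: 0 = up, 0.006 = fully down; springs back; fully down takes 5 N.
- narrow_button (a joint): Narrow button (20 mm across), same travel. Not to be pressed.
- setting_weight: Loose plain steel cylinder 38 mm across, 26 mm high, standing on the unit's base plate (top 20 mm) beyond the bar. Origin under its centre.
- guide_block: Loose brass block 30 x 50 x 20 mm with a copper roller on top, beyond the control box. Origin under its centre.
- wire_spool: Loose brass spool 64 mm across, 40 mm high, between the two, farther back. Origin under its centre.
- spanner: Loose steel spanner 150 mm long, lying on the table between the brake unit and the control box.
- oil_bottle: Loose white bottle 48 mm across, 110 mm high, at the robot's far left. Origin under its centre.
- screw_cup: Loose steel cup 64 mm across, 50 mm high, at the robot's far right. Origin under its centre.
- brush: Loose brush lying on the table along the robot's side of the control box, lower than the box.
Things that resemble listed ones, but are neither listed nor needed, are in the scene too. What is shaped like the control_box but orange or purple is not meant.

How it is judged:
On the way, in this order (a step that is already met when the one before it is completed fails the run):
1. the lever is held in against its stop by the fingers from its outer side for 1.5 s (value of joint brake_lever above 0.298 rad and contact force between the fingers and lever_blade above 2 N and x of the grasp point in the frame of lever_blade below -0.008 m), for 1.5 s.
2. the lever is back out and let go (value of joint brake_lever below 0.03 rad and contact force between each of the arm, the fingers and lever_blade below 0.2 N), for 0.2 s.
3. the wide button is pressed down by the fingers (value of joint wide_button above 0.0045 m and contact force between the fingers and control_box above 1 N), for 0.05 s.
At the end, for the whole second after the job is handed in: After the lever was held in within 0.022 rad of its stop for 1.5 s, let out, and the wide button pressed at least 4.5 of its 6 mm: the lever is back out (below 0.03 rad) and both buttons are up (within 1.5 mm) (value of joint brake_lever below 0.03 rad and value of joint each of wide_button, narrow_button below 0.0015 m); the robot touches nothing.
It fails at once if the lever snaps back (outward faster than 3 rad/s) (velocity of joint brake_lever below -3 rad/s).
It fails at once if the lever is forced (over 60 N) (contact force between any of the fingers, the arm and lever_blade above 60 N).
It fails at once if the robot touches the grip bar (contact force between any of the fingers, the arm and grip_bar above 1 N).
It fails at once if the narrow button is pressed, or the wide one while the lever is in (value of joint narrow_button above 0.003 m or (value of joint wide_button above 0.003 m and value of joint brake_lever above 0.05 rad)).
It fails at once if a thing lying about is shifted or lifted (over 20 mm) (distance of any of setting_weight, guide_block, wire_spool, spanner, oil_bottle, screw_cup, brush from where it was at the start of the episode above 0.02 m).
It also fails if it takes over 54 s, if anything falls off the work surface, if the arm or the gripper's body presses on something with over 40 N, if the wrist force passes 120 N, or if a joint passes its speed limit or range.

### The arm

A 6-joint arm with a two-finger parallel gripper is mounted at the origin on the work surface. World frame = base frame: x ahead of the robot, y to its left, z up, the work surface at z = 0. Lengths are in m, angles in rad, forces in N, time in s.
With the tool pointing down it reaches from about 0.35 to 0.975 m from the base axis. Payload 4.9 kg.
Tool frame: the origin (TCP) lies between the finger pads; the fingertips stand 22 mm ahead of it and the grasp point (between the pads) lies 3 mm ahead of it; z points along the fingers, y is the line along which they close (so a half turn about z gives the same grasp; the last joint's range is limited). The gripper opens to 85 mm and grips with 20 to 120 N. Pads are 22 mm wide; open, the fingers measure 114 mm over their backs; the gripper's body (76 mm by 85 mm) begins 54 mm behind the grasp point. The pads swing forward as they close: fully open they stand 13 mm farther back than shut.
Start: joints at [1.178, 0.053, 1.613, -0, 1.476, -0.119], TCP at [0.169, 0.602, 0.253] pointing down, gripper open.
Joint ranges: [-3.01, 3.01], [-1.01, 2.22], [0.06, 2.58], [-1.02, 4.17], [0.09, 2.62], [-3.14, 3.14]. Speed limits (rad/s): [2.57, 2.57, 3.14, 3.14, 3.14, 3.14].

### API

Orientations are given as a unit quaternion [w, x, y, z].
In Python, from plant import state, grab_frame, get_calibration, job_done, recognise, regions_of gives the robot as it stands.
- The arm moves only by the tool apply_moves, never from a script. Its argument "targets" is a list of rows, each an object with "translation": the shift along the tool's x, y, z normalised to -1 to 1, where 1 is 100 mm, a list of three; "twist": the turn about the tool's z normalised to -1 to 1, where 1 is 0.1 rad; "hand": the opening, from 0 (shut) to 1 (fully open). A call has 1 to 8 rows; each row shifts and turns the commanded pose from where the row before left it, along the tool's axes as they then stand; what a row does not reach is not made up. A row lasts 1/10 s, in which the tool goes at most 50 mm and 8.59 degrees, less where a joint would pass 70% of its speed; a pose out of reach is approached as far as the arm can. A call with a number of a shift or a turn outside -1 to 1 is refused whole. A call with a gripper value outside its range is refused whole. The fingers move at their own pace and stop on an object; the grip force is fixed at half the most. Time passes only in rows, so rows that do not move let the fingers close. It gives the time, the measured TCP pose, the force, the opening and the grip force at its end, in the units of the state.
- state(): the state, without advancing time (a new reading comes with each control period).
- grab_frame(name): name is "side" or "top"; returns the picture (384x512x3 uint8, red, green, blue); there is no depth.
- get_calibration(name): a dict with "camera_matrix" (3x3 intrinsics, pixels), "pose" (4x4, takes a point from camera to world coordinates). Camera axes: x right, y up, looking along -z (the intrinsics and any distortion apply to the point x, -y, -z); pixel columns grow to the right and rows downward; lengths in m; the calibration is good to about 2 mm. A picture is of the moment at which its call begins. get_calibration takes no time and is no camera call.
- job_done(): hands the job in; it is judged then, once.
Trained networks look in the newest picture that a camera, given by its name, has taken for a name from the list of things; names that differ only in an ending like _2 or _b are one class to them, and where a whole thing is asked for, a point or a joint stands for the part that bears it (a point fixed in the world has none). Each returns a list of dicts, best first, with "score" (0 to 1); they miss things now and then, are a little off and sometimes report something else, mostly with a low value. They report only what shows in the picture. A call takes as long as a camera call. They do not tell look-alikes from the thing itself.
- recognise(camera, query): "point" ([x, y, z] in m, in world coordinates, good to about 4 mm: the middle of the surface that is visible of it).
- regions_of(camera, query): "pixels" (384x512 bool, what is visible of it).
The state is a dict: "time": time; "joint_pos": joint angles; "joint_vel": joint speeds; "joint_efforts": joint torques, N m; "tool_pos": TCP position; "tool_rot": TCP orientation; "contact_force": force on the tool from outside, world axes, zero at the start; "ft_torque": the same for the moment, N m; "gripper_width": opening from 0.0 (shut) to 1.0 (fully open); "grasp_force": force on a finger pad.
Only numpy, scipy, OpenCV 4.12 (cv2) and the standard library are available. Lean on these libraries where they do the work, as an engineer would, in place of code of your own. Each camera call takes 0.05 s, during which the arm holds its last target. There are 200 camera calls.

## Working session

There is one attempt and no reset: what is moved stays moved. The work goes in short steps, Python scripts to look and compute and a tool call to move; the robot and the scene stay as the last step left them, time stands still between calls to the robot, and variables do not carry over. Pictures are saved under pics/ and viewed, at most 10 in all, crops included, and the job is handed in when it is done.

Besides the shell and the picture viewer there is one more tool, called after "Call:" as name(argument=value, ...) on one line, values as JSON. apply_moves: Moves the arm, as the interface text tells. Its arguments: {"type":"object","properties":{"targets":{"type":"array"}},"required":["targets"]}

```bash
mkdir -p pics; ls; python3 - <<'E'
from plant import *
import cv2,numpy as np
s=state();print(s)
for n in("side","top"):
    im=grab_frame(n);cv2.imwrite(f"pics/{n}0.png",im[:,:,::-1])
    c=get_calibration(n);print(n,np.round(c["camera_matrix"],1).tolist(),np.round(c["pose"],3).tolist(),[k for k in c])
    for q in("brake_unit","grip_bar","lever_blade","lever_pad","control_box","wide_button_top","narrow_button","setting_weight","spanner","brush"):
        print(n,q,[(round(r["score"],2),np.round(r["point"],3).tolist()) for r in recognise(n,q)])
E
```

```text
pics
{'time': 0.0, 'joint_pos': array([ 1.17797771e+00,  5.33788242e-02,  1.61429836e+00, -7.85910006e-06,
        1.47602540e+00, -1.18995654e-01]), 'joint_vel': array([ 1.17904093e-03,  6.56323216e-05, -1.68764540e-03, -1.28271834e-03,
       -1.23705203e-03, -2.32136870e-04]), 'joint_efforts': array([-1.66174832e-03, -3.93670642e+01, -3.70182645e+01, -1.93090686e-04,
        6.97716256e-03,  4.46555859e-06]), 'tool_pos': array([0.16878162, 0.60116989, 0.25204677]), 'tool_rot': array([-2.63251469e-04,  1.36483706e-01,  9.90641754e-01, -1.02159762e-03]), 'contact_force': array([-0.64556385,  0.51389282,  0.15745517]), 'ft_torque': array([ 0.01765113, -0.03945179, -0.00826877]), 'grasp_force': 0.0, 'gripper_width': 0.9961300952599732}
side [[431.7, 0.0, 260.7], [0.0, 431.7, 195.0], [0.0, 0.0, 1.0]] [[0.975, 0.135, -0.176, 0.304], [-0.222, 0.576, -0.787, -0.896], [-0.005, 0.806, 0.591, 0.763], [0.0, 0.0, 0.0, 1.0]] ['camera_matrix', 'pose']
side brake_unit [(0.69, [0.607, -0.193, 0.019])]
side grip_bar [(0.85, [0.583, -0.237, 0.12])]
side lever_blade [(0.84, [0.536, -0.187, 0.119])]
s
[... 1113 characters left out ...]
0.216, 0.021])]
top control_box [(0.97, [0.396, 0.426, 0.047]), (0.89, [0.573, 0.185, 0.053]), (0.87, [0.29, -0.232, 0.053]), (0.82, [0.708, 0.392, 0.054]), (0.82, [0.297, 0.209, 0.05])]
top wide_button_top [(0.7, [0.262, 0.239, 0.074]), (0.58, [0.686, 0.432, 0.074]), (0.56, [0.558, 0.224, 0.074]), (0.54, [0.271, -0.197, 0.075]), (0.49, [0.366, 0.462, 0.07])]
top narrow_button [(0.6, [0.318, 0.18, 0.072]), (0.59, [0.597, 0.15, 0.069]), (0.59, [0.746, 0.367, 0.067]), (0.52, [0.558, 0.436, 0.073]), (0.41, [0.311, -0.267, 0.072])]
top setting_weight [(0.54, [0.64, -0.287, 0.044])]
top spanner [(0.92, [0.494, 0.004, 0.008]), (0.5, [0.589, -0.215, 0.118])]
top brush [(0.57, [0.48, 0.191, 0.018])]
```

View pics/side0.png

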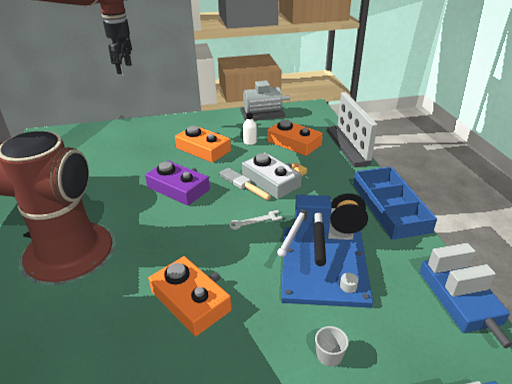

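View pics/top0.png

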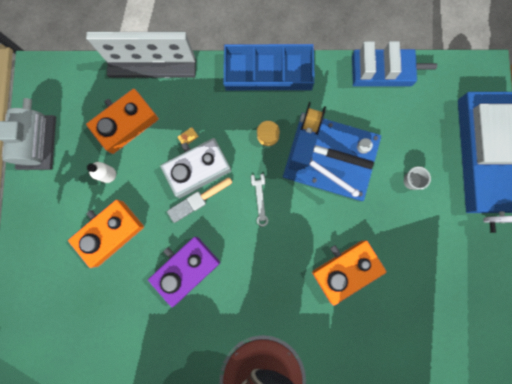

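The side view shows the brake unit at about (325,250), with the white lever from (303,213) to its ball at (282,252), and the black bar from (318,213) to (320,262). There are five box shapes: three orange at (203,143), (294,136) and (190,293), one purple at (178,180), and one grey at (271,174). In the top view the grey box is at (195,168), with its wide button at (180,172) and narrow at (208,158). Only the grey one fits: its colour matches, the brush lies on its robot side and the guide block lies beyond it. I'll confirm this in an enlarged crop.

```bash
cat > h.py <<'E'
import numpy as np,cv2
from plant import *
def ray(n,uv):
    c=get_calibration(n);K=c["camera_matrix"];P=np.array(c["pose"])
    d=np.linalg.inv(K)@np.array([uv[0],uv[1],1.]);d=P[:3,:3]@(d*[1,-1,-1]);return P[:3,3],d/np.linalg.norm(d)
def onz(n,uv,z):
    o,d=ray(n,uv);return o+d*(z-o[2])/d[2]
def tri(a,b):
    (o,d),(p,e)=ray("top",a),ray("side",b)
    s,t=np.linalg.lstsq(np.c_[d,-e],p-o,rcond=None)[0]
    A,B=o+s*d,p+t*e;return (A+B)/2,np.linalg.norm(A-B)
def proj(n,X):
    c=get_calibration(n);P=np.array(c["pose"]);q=(P[:3,:3].T@(np.array(X)-P[:3,3]))*[1,-1,-1];q=c["camera_matrix"]@q;return q[:2]/q[2]
E
python3 - <<'E'
from h import *
s=cv2.imread("pics/side0.png");t=cv2.imread("pics/top0.png")
f=lambda im,x,y,w,h:cv2.resize(im[y:y+h,x:x+w],(400,int(400*h/w)),interpolation=cv2.INTER_CUBIC)
a=np.vstack([np.hstack([f(t,280,95,110,110*3//4),f(s,265,190,110,82)[:300]][:1]+[cv2.resize(f(s,265,190,120,90),(400,298))[:298]]) if 0 else np.hstack([f(t,285,100,100,75)*1 if 0 else f(t,280,110,104,78),f(s,270,195,104,78)]),np.hstack([f(t,150,125,104,78),f(s,220,130,104,78)])])
cv2.imwrite("pics/crop.png",a);print(a.shape)
for n in("top","side"):
    for q in ("brake_unit","lever_blade","grip_bar","control_box","wide_button_top"):
        regs=[(r["score"],r["pixels"]) for r in regions_of(n,q)]
        for sc,m in regs[:6]:
            r=cv2.minAreaRect(np.argwhere(m)[:,::-1].astype(np.float32));print(n,q,round(sc,2),m.sum(),np.round(r[0],1),np.round(r[1],1),round(r[2],1))
E
```

```text
(600, 800, 3)
top brake_unit 0.91 5805 [334.1 150.6] [84.8 80.8] 16.7
top brake_unit 0.41 181 [180.2 172.2] [14.8 14.1] 45.0
top lever_blade 0.84 318 [334.4 177.3] [58.2  7.2] 35.5
top grip_bar 0.75 486 [344.1 156.3] [61.1  9.6] 17.0
top control_box 0.89 2451 [120.7 118.4] [47.1 61.4] 53.4
top control_box 0.75 2354 [194.  164.5] [45.6 62.2] 63.4
top control_box 0.66 2647 [346.2 267.2] [51.1 63.9] 58.0
top control_box 0.58 2573 [180.7 267. ] [47.9 66.9] 47.0
top control_box 0.55 2628 [103.6 229.8] [48.8 66.9] 50.7
top wide_button_top 0.65 167 [106.  125.5] [13. 14.] 90.0
top wide_button_top 0.64 188 [ 88.  242.5] [13. 16.] 90.0
top wide_button_top 0.58 190 [338.5 281. ] [14. 15.] 90.0
top wide_button_top 0.52 177 [180. 172.] [14. 14.] 90.0
top wide_button_top 0.47 152 [169.2 282.8] [12.7 13.4] 45.0
side brake_unit 0.81 8771 [323.5 250.5] [115.1  93. ] 87.5
side lever_blade 0.75 376 [291.5 232.5] [ 9.  52.4] 28.4
side grip_bar 0.7 450 [244.6 183.6] [53.9 11.7] 32.7
side grip_bar 0.65 534 [318.9 238.5] [53.2 11.1] 88.0
side control_box 0.79 1382 [202.4 142.3] [56.1 30.5] 23.2
side control_box 0.7 1813 [177.6 180.2] [62.7 36.3] 24.0
side control_box 0.68 3800 [191.9 290.1] [80.3 59.9] 45.7
side control_box 0.63 1296 [293.8 136.2] [55.3 27.8] 18.4
side control_box 0.61 587 [318.7 238.5] [53.3 12.4] 87.4
side control_box 0.55 1733 [271.6 173. ] [61.9 35.4] 32.0
side wide_button_top 0.74 211 [175.5 270. ] [14. 17.] 90.0
side wide_button_top 0.64 53 [284.5 122. ] [6. 9.] 90.0
```

View pics/crop.png

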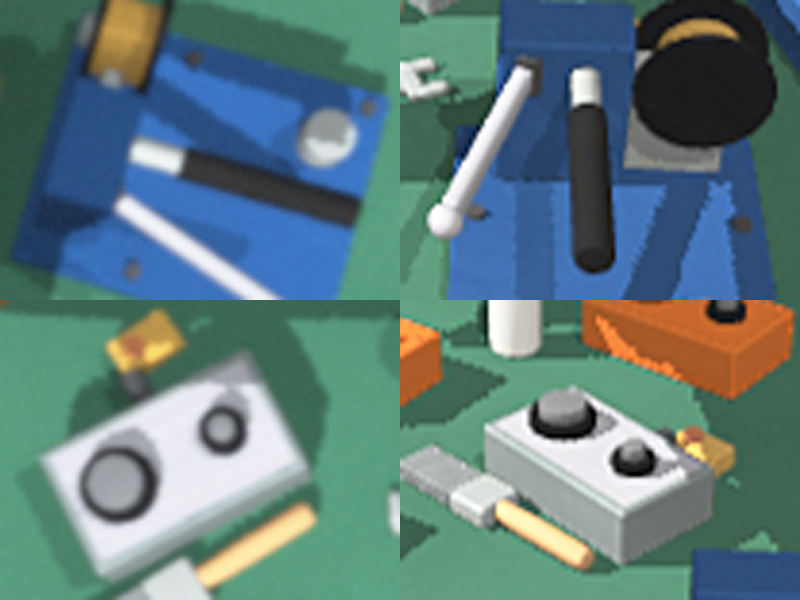

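The crop confirms the grey box: the brush lies on its robot side and the brass block beyond it, with the wide button at top (180.5,171) and side (263,158). The lever is at rest, with its ball at side (281.7,251.7). Next I'll fit the unit's pose.

```bash
python3 - <<'E'
from h import *
from scipy.optimize import least_squares
def U(p,q):
    c,s=np.cos(p[2]),np.sin(p[2]);return np.array([p[0]+c*q[0]-s*q[1],p[1]+s*q[0]+c*q[1],q[2]])
tip=lambda a,l:[-.035-np.sin(.32-a)*l,.07-np.cos(.32-a)*l,.11]
obs=[("top",(380.9,134.7),(.12,-.12,.02)),("top",(283.1,178.1),(-.08,.12,.01)),("side",(281.7,251.7),tip(0,.15)),
("side",(325.2,262),(0,-.098,.11)),("side",(371,302),(.12,-.12,.01)),("side",(281.5,300),(-.08,-.12,.01)),("top",(372.5,164.5),(0,-.098,.11)),("top",(355.5,191),tip(0,.15))]
obs[3]=("side",(320.8,261.5),(0,-.098,.11))
f=lambda p:np.concatenate([proj(n,U(p,q))-uv for n,uv,q in obs])
r=least_squares(f,[.59,-.19,-.26],loss="soft_l1");p=r.x
print(p,np.round(f(p).reshape(-1,2),1).tolist())
for nm,q in(("padrest",tip(0,.11)),("padin",tip(.32,.11)),("tiprest",tip(0,.15)),("hinge",(-.035,.07,.11)),("barend",(0,-.098,.11))):print(nm,U(p,q).round(4))
print("ball",tri((355.5,191),(281.7,251.7)))
print("wide",tri((180.3,171.5),(263,157.5)),onz("top",(180.2,172),.073))
print("narrow",tri((207.8,157.5),(284.5,169.5+1.5)))
q=np.array(state()["tool_rot"]);from scipy.spatial.transform import Rotation as R
print(R.from_quat(np.r_[q[1:],q[0]]).as_matrix().round(3))
E
```

```text
[ 0.59516086 -0.19409754 -0.27458075] [[-0.4, -0.9], [-1.1, -0.0], [0.0, 0.3], [-0.3, 0.2], [1.6, 1.3], [-0.1, -0.1], [-0.2, 0.2], [-0.2, 1.1]]
padrest [ 0.5188 -0.2084  0.11  ]
padin [ 0.5506 -0.2231  0.11  ]
tiprest [ 0.4964 -0.2415  0.11  ]
hinge [ 0.5805 -0.1172  0.11  ]
barend [ 0.5686 -0.2884  0.11  ]
ball (array([ 0.49774638, -0.24159755,  0.11116442]), np.float64(0.0027433657916458593))
wide (array([0.56133659, 0.22284126, 0.06475474]), np.float64(0.00236981626476255)) [0.55720481 0.22127769 0.073     ]
narrow (array([0.60671625, 0.14979024, 0.05342473]), np.float64(0.01014260030689978))
[[-0.963  0.27  -0.   ]
 [ 0.27   0.963 -0.   ]
 [ 0.    -0.    -1.   ]]
```

The fit is good: residuals are about 1 px, and the ball triangulates to z = 0.111 m. The tool's -x already points along the push direction, so I'll go to a point outside the lever with the fingers shut.

Call:
apply_moves(targets=[{"translation": [-0.4,-0.3,0],"twist": 0,"hand": 0},{"translation": [-0.4,-0.3,0],"twist": 0,"hand": 0},{"translation": [-0.4,-0.3,0],"twist": 0,"hand": 0},{"translation": [-0.4,-0.3,0],"twist": 0,"hand": 0},{"translation": [-0.4,-0.3,0],"twist": 0,"hand": 0},{"translation": [-0.4,-0.3,0],"twist": 0,"hand": 0},{"translation": [-0.4,-0.3,0],"twist": 0,"hand": 0},{"translation": [-0.4,-0.3,0],"twist": 0,"hand": 0}])

```text
time: 2.4
tool_pos: [0.4131, 0.2824, 0.2537]
tool_rot: [0.0, 0.136, 0.991, 0.0]
contact_force: [0.0, 0.2, -0.0]
gripper_width: 0.001
grasp_force: 0.0
```

Call:
apply_moves(targets=[{"translation": [-0.25,-0.4,0],"twist": 0,"hand": 0},{"translation": [-0.25,-0.4,0],"twist": 0,"hand": 0},{"translation": [-0.25,-0.4,0],"twist": 0,"hand": 0},{"translation": [-0.25,-0.4,0],"twist": 0,"hand": 0},{"translation": [-0.25,-0.4,0],"twist": 0,"hand": 0},{"translation": [-0.25,-0.4,0],"twist": 0,"hand": 0},{"translation": [-0.25,-0.4,0],"twist": 0,"hand": 0},{"translation": [0,0,0],"twist": 0,"hand": 0}])

```text
time: 3.2
tool_pos: [0.5057, -0.0373, 0.2535]
tool_rot: [0.0, 0.14, 0.99, -0.001]
contact_force: [-0.0, 0.7, -0.7]
gripper_width: -0.003
grasp_force: 0.0
```

```bash
cat >> h.py <<'E'
def rel(tx,ty,tz):
    "remaining shift in tool axes (units of 100 mm) to unit-frame target / world"
    from scipy.spatial.transform import Rotation as R
    s=state();q=s["tool_rot"];M=R.from_quat(np.r_[q[1:],q[0]])
    return s["tool_pos"].round(4),(M.inv().apply(np.array([tx,ty,tz])-s["tool_pos"])*10).round(3),round(s["time"],2),s["gripper_width"],s["contact_force"].round(2)
E
python3 -c "
from h import *
print(rel(.459,-.197,.110))"
```

```text
(array([ 0.5057, -0.0373,  0.2535]), array([ 0.009, -1.662,  1.437]), 3.2, -0.002543778974283382, array([-0.01,  0.67, -0.68]))
```

Call:
apply_moves(targets=[{"translation": [0,-0.415,0],"twist": 0,"hand": 0},{"translation": [0,-0.415,0],"twist": 0,"hand": 0},{"translation": [0,-0.415,0],"twist": 0,"hand": 0},{"translation": [0,-0.415,0],"twist": 0,"hand": 0},{"translation": [0,0,0.36],"twist": 0,"hand": 0},{"translation": [0,0,0.36],"twist": 0,"hand": 0},{"translation": [0,0,0.36],"twist": 0,"hand": 0},{"translation": [0,0,0],"twist": 0,"hand": 0}])

```text
time: 4.0
tool_pos: [0.4566, -0.19, 0.1396]
tool_rot: [-0.005, 0.136, 0.991, 0.002]
contact_force: [-0.1, 0.9, -0.3]
gripper_width: 0.003
grasp_force: 0.0
```

```bash
python3 - <<'E'
from h import *
print(rel(.459,-.197,.110))
a=grab_frame("top");b=grab_frame("side")
f=lambda im,x,y,w,h:cv2.resize(im[y:y+h,x:x+w],(400,int(400*h/w)),interpolation=cv2.INTER_CUBIC)
cv2.imwrite("pics/c2.png",np.hstack([f(a,270,100,130,130),f(b,230,150,160,160)])[:,:,::-1])
E
```

```text
(array([ 0.4566, -0.19  ,  0.1396]), array([-0.045, -0.062,  0.295]), 4.0, 0.0027449335687150397, array([-0.15,  0.92, -0.34]))
```

View pics/c2.png

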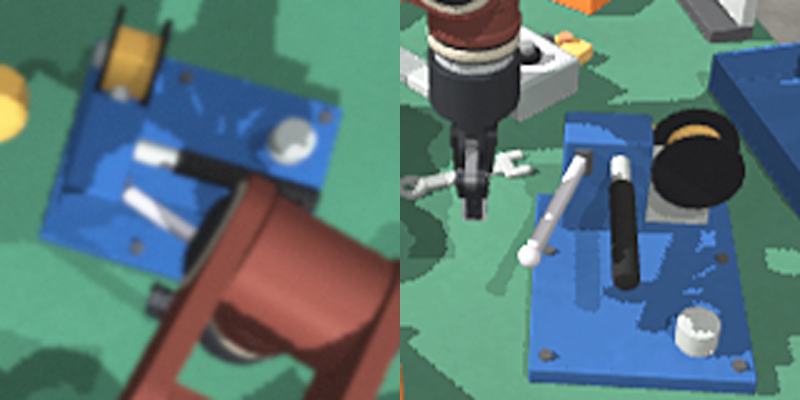

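The fingertips (side crop (477,215)) stand well outside the lever and the lever is free. Next I'll lower to lever height.

Call:
apply_moves(targets=[{"translation": [0,0,0.2],"twist": 0,"hand": 0},{"translation": [0,0,0.12],"twist": 0,"hand": 0},{"translation": [0,0,0],"twist": 0,"hand": 0},{"translation": [0,0,0],"twist": 0,"hand": 0}])

```text
time: 4.5
tool_pos: [0.4607, -0.1928, 0.1145]
tool_rot: [0.001, 0.136, 0.991, -0.0]
contact_force: [-0.1, 0.2, 0.2]
gripper_width: 0.002
grasp_force: 0.0
```

```bash
python3 -c "
from h import *
print(rel(.459,-.197,.110))"
```

```text
(array([ 0.4607, -0.1928,  0.1145]), array([ 0.005, -0.045,  0.045]), 4.5, 0.0015673421836413777, array([-0.06,  0.21,  0.15]))
```

Call:
apply_moves(targets=[{"translation": [-0.1,-0.04,0.05],"twist": 0,"hand": 0},{"translation": [-0.15,0,0],"twist": 0,"hand": 0},{"translation": [-0.05,0,0],"twist": 0,"hand": 0},{"translation": [-0.05,0,0],"twist": 0,"hand": 0},{"translation": [-0.05,0,0],"twist": 0,"hand": 0},{"translation": [-0.05,0,0],"twist": 0,"hand": 0},{"translation": [0,0,0],"twist": 0,"hand": 0},{"translation": [0,0,0],"twist": 0,"hand": 0}])

```text
time: 5.3
tool_pos: [0.5021, -0.2084, 0.1082]
tool_rot: [-0.0, 0.136, 0.991, 0.0]
contact_force: [-1.8, -0.2, 0.9]
gripper_width: 0.002
grasp_force: 1.0
```

```bash
python3 -c "
from h import *
# in-contact pose at unit (-.052,-.04)
c,s=np.cos(-.2746),np.sin(-.2746)
print(rel(.5952-c*.052+s*.04,-.1941-s*.052-c*.04,.110))"
```

```text
(array([ 0.5021, -0.2084,  0.1082]), array([-0.338, -0.01 , -0.018]), 5.3, 0.002260727968506635, array([-1.8 , -0.18,  0.95]))
```

Call:
apply_moves(targets=[{"translation": [-0.05,0,0],"twist": 0,"hand": 0},{"translation": [-0.05,0,0],"twist": 0,"hand": 0},{"translation": [-0.05,0,0],"twist": 0,"hand": 0},{"translation": [-0.05,0,0],"twist": 0,"hand": 0},{"translation": [-0.05,0,0],"twist": 0,"hand": 0},{"translation": [-0.03,0,0],"twist": 0,"hand": 0},{"translation": [0,0,0],"twist": 0,"hand": 0},{"translation": [0,0,0],"twist": 0,"hand": 0}])

```text
time: 6.1
tool_pos: [0.529, -0.2165, 0.108]
tool_rot: [-0.001, 0.136, 0.991, -0.0]
contact_force: [-5.1, -0.8, 0.4]
gripper_width: -0.004
grasp_force: 2.4
```

Call:
apply_moves(targets=[{"translation": [-0.02,0,0],"twist": 0,"hand": 0},{"translation": [-0.02,0,0],"twist": 0,"hand": 0},{"translation": [0,0,0],"twist": 0,"hand": 0},{"translation": [0,0,0],"twist": 0,"hand": 0}])

```text
time: 6.5
tool_pos: [0.5327, -0.2177, 0.108]
tool_rot: [-0.001, 0.137, 0.991, -0.0]
contact_force: [-6.3, -2.3, 0.7]
gripper_width: -0.001
grasp_force: 2.6
```

Call:
apply_moves(targets=[{"translation": [-0.02,0,0],"twist": 0,"hand": 0},{"translation": [0,0,0],"twist": 0,"hand": 0},{"translation": [0,0,0],"twist": 0,"hand": 0}])

```text
time: 6.8
tool_pos: [0.5346, -0.2183, 0.108]
tool_rot: [-0.001, 0.137, 0.991, -0.0]
contact_force: [-6.5, -2.3, 1.2]
gripper_width: -0.0
grasp_force: 2.7
```

Call:
apply_moves(targets=[{"translation": [-0.02,0,0],"twist": 0,"hand": 0},{"translation": [0,0,0],"twist": 0,"hand": 0},{"translation": [0,0,0],"twist": 0,"hand": 0}])

```text
time: 7.1
tool_pos: [0.5351, -0.2185, 0.108]
tool_rot: [-0.003, 0.136, 0.991, -0.0]
contact_force: [-12.1, -0.5, 5.0]
gripper_width: -0.001
grasp_force: 5.9
```

The tool stalls at the predicted stop position and the force has jumped to 12 N, so the lever is on its stop. I'll hold it there for over two seconds.

Call:
apply_moves(targets=[{"translation": [-0.005,0,0],"twist": 0,"hand": 0},{"translation": [0,0,0],"twist": 0,"hand": 0},{"translation": [0,0,0],"twist": 0,"hand": 0},{"translation": [0,0,0],"twist": 0,"hand": 0},{"translation": [0,0,0],"twist": 0,"hand": 0},{"translation": [0,0,0],"twist": 0,"hand": 0},{"translation": [0,0,0],"twist": 0,"hand": 0},{"translation": [0,0,0],"twist": 0,"hand": 0}])

```text
time: 7.9
tool_pos: [0.5353, -0.2185, 0.108]
tool_rot: [-0.004, 0.136, 0.991, -0.0]
contact_force: [-14.5, -1.2, 6.4]
gripper_width: -0.001
grasp_force: 6.6
```

Call:
apply_moves(targets=[{"translation": [0,0,0],"twist": 0,"hand": 0},{"translation": [0,0,0],"twist": 0,"hand": 0},{"translation": [0,0,0],"twist": 0,"hand": 0},{"translation": [0,0,0],"twist": 0,"hand": 0},{"translation": [0,0,0],"twist": 0,"hand": 0},{"translation": [0,0,0],"twist": 0,"hand": 0},{"translation": [0,0,0],"twist": 0,"hand": 0},{"translation": [0,0,0],"twist": 0,"hand": 0}])

```text
time: 8.7
tool_pos: [0.5352, -0.2186, 0.108]
tool_rot: [-0.004, 0.136, 0.991, -0.0]
contact_force: [-13.4, 0.2, 6.4]
gripper_width: 0.002
grasp_force: 6.6
```

```bash
python3 - <<'E'
from h import *
b=grab_frame("side");print(state()["contact_force"])
cv2.imwrite("pics/c3.png",cv2.resize(b[170:320,240:400],(640,600),interpolation=cv2.INTER_CUBIC)[:,:,::-1])
E
```

```text
[-13.72904567  -0.11218996   6.69322788]
```

View pics/c3.png

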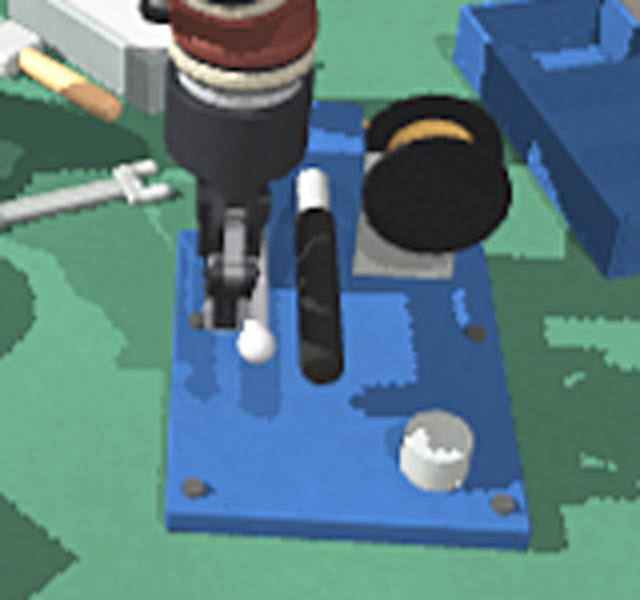

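The lever lies parallel to the bar (ball at crop (255,342), bar end (322,375)) with clear space between them, and the fingers are on its outer side. I'll hold a little longer, then back out slowly.

Call:
apply_moves(targets=[{"translation": [0,0,0],"twist": 0,"hand": 0},{"translation": [0,0,0],"twist": 0,"hand": 0},{"translation": [0,0,0],"twist": 0,"hand": 0},{"translation": [0.02,0,0],"twist": 0,"hand": 0},{"translation": [0.04,0,0],"twist": 0,"hand": 0},{"translation": [0.05,0,0],"twist": 0,"hand": 0},{"translation": [0.05,0,0],"twist": 0,"hand": 0},{"translation": [0.05,0,0],"twist": 0,"hand": 0}])

```text
time: 9.55
tool_pos: [0.5172, -0.2119, 0.108]
tool_rot: [0.0, 0.136, 0.991, 0.001]
contact_force: [-2.6, 3.7, 0.3]
gripper_width: 0.002
grasp_force: 1.6
```

Call:
apply_moves(targets=[{"translation": [0.05,0,0],"twist": 0,"hand": 0},{"translation": [0.05,0,0],"twist": 0,"hand": 0},{"translation": [0.05,0,0],"twist": 0,"hand": 0},{"translation": [0.05,0,0],"twist": 0,"hand": 0},{"translation": [0.05,0,0],"twist": 0,"hand": 0},{"translation": [0.05,0,0],"twist": 0,"hand": 0},{"translation": [0.05,0,0],"twist": 0,"hand": 0},{"translation": [0.05,0,0],"twist": 0,"hand": 0}])

```text
time: 10.35
tool_pos: [0.4785, -0.2022, 0.1086]
tool_rot: [0.0, 0.137, 0.991, -0.0]
contact_force: [0.3, -0.6, -0.0]
gripper_width: 0.004
grasp_force: 0.0
```

Call:
apply_moves(targets=[{"translation": [0.1,0,0],"twist": 0,"hand": 0},{"translation": [0.1,0,0],"twist": 0,"hand": 0},{"translation": [0.1,0,0],"twist": 0,"hand": 0},{"translation": [0,0,0],"twist": 0,"hand": 0},{"translation": [0,0,0],"twist": 0,"hand": 0},{"translation": [0,0,0],"twist": 0,"hand": 0}])

```text
time: 10.95
tool_pos: [0.4501, -0.194, 0.1086]
tool_rot: [0.0, 0.136, 0.991, -0.0]
contact_force: [0.1, -0.0, 0.6]
gripper_width: 0.008
grasp_force: 0.0
```

```bash
python3 - <<'E'
from h import *
b=grab_frame("side");print(rel(.558,.222,.2))
cv2.imwrite("pics/c4.png",cv2.resize(b[170:320,240:400],(480,450),interpolation=cv2.INTER_CUBIC)[:,:,::-1])
E
```

```text
(array([ 0.4501, -0.194 ,  0.1085]), array([ 0.086,  4.297, -0.915]), 11.0, 0.00031175179851563673, array([ 0.15, -0.39,  0.21]))
```

View pics/c4.png

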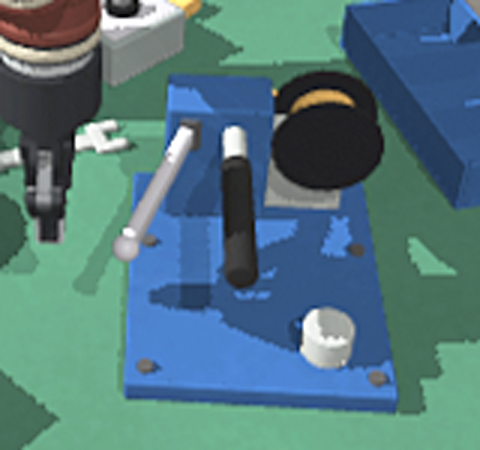

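The lever is fully back out (ball at (281.7,252.3) again, as at the start) and is not being touched. Next is the wide button.

Call:
apply_moves(targets=[{"translation": [0,0,-0.4],"twist": 0,"hand": 0},{"translation": [0,0,-0.4],"twist": 0,"hand": 0},{"translation": [0,0.1,-0.2],"twist": 0,"hand": 0},{"translation": [0,0.45,0],"twist": 0,"hand": 0},{"translation": [0,0.45,0],"twist": 0,"hand": 0},{"translation": [0,0.45,0],"twist": 0,"hand": 0},{"translation": [0,0.45,0],"twist": 0,"hand": 0},{"translation": [0,0.45,0],"twist": 0,"hand": 0}])

```text
time: 11.8
tool_pos: [0.5139, 0.0342, 0.2086]
tool_rot: [0.0, 0.136, 0.991, -0.0]
contact_force: [0.8, -0.5, -0.8]
gripper_width: -0.0
grasp_force: 0.0
```

Call:
apply_moves(targets=[{"translation": [0.02,0.45,0],"twist": 0,"hand": 0},{"translation": [0.02,0.45,0],"twist": 0,"hand": 0},{"translation": [0.02,0.45,0],"twist": 0,"hand": 0},{"translation": [0.02,0.45,0],"twist": 0,"hand": 0},{"translation": [0,0.1,0],"twist": 0,"hand": 0},{"translation": [0,0,0],"twist": 0,"hand": 0},{"translation": [0,0,0],"twist": 0,"hand": 0},{"translation": [0,0,0],"twist": 0,"hand": 0}])

```text
time: 12.6
tool_pos: [0.557, 0.216, 0.2082]
tool_rot: [-0.0, 0.137, 0.991, -0.0]
contact_force: [-0.1, -0.5, 0.1]
gripper_width: 0.001
grasp_force: 0.0
```

```bash
python3 -c "
from h import *
print(rel(.558,.222,.110))"
```

```text
(array([0.557 , 0.216 , 0.2082]), array([0.007, 0.061, 0.982]), 12.6, 0.0012628031839375213, array([-0.15, -0.52,  0.1 ]))
```

Call:
apply_moves(targets=[{"translation": [0,0.06,0.3],"twist": 0,"hand": 0},{"translation": [0,0,0.4],"twist": 0,"hand": 0},{"translation": [0,0,0.28],"twist": 0,"hand": 0},{"translation": [0,0,0],"twist": 0,"hand": 0},{"translation": [0,0,0],"twist": 0,"hand": 0},{"translation": [0,0,0],"twist": 0,"hand": 0}])

```text
time: 13.2
tool_pos: [0.5603, 0.223, 0.113]
tool_rot: [0.002, 0.137, 0.991, 0.001]
contact_force: [-0.1, 0.3, 0.4]
gripper_width: 0.006
grasp_force: 0.0
```

```bash
python3 - <<'E'
from h import *
a=grab_frame("side");print(rel(.558,.222,.094))
cv2.imwrite("pics/c5.png",cv2.resize(a[120:220,210:330],(600,500),interpolation=cv2.INTER_CUBIC)[:,:,::-1])
E
```

```text
(array([0.5604, 0.2232, 0.1132]), array([ 0.021, -0.019,  0.192]), 13.25, 0.0003008623421903978, array([0.71, 0.37, 1.08]))
```

View pics/c5.png

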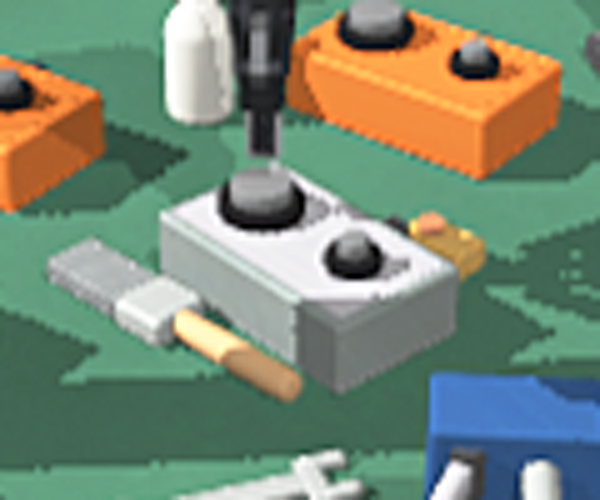

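The fingertips (crop (263,150)) are directly above the wide button (crop (263,190)). I'll press down in small steps.

Call:
apply_moves(targets=[{"translation": [0,0,0.08],"twist": 0,"hand": 0},{"translation": [0,0,0.06],"twist": 0,"hand": 0},{"translation": [0,0,0.04],"twist": 0,"hand": 0},{"translation": [0,0,0.02],"twist": 0,"hand": 0},{"translation": [0,0,0],"twist": 0,"hand": 0},{"translation": [0,0,0],"twist": 0,"hand": 0}])

```text
time: 13.85
tool_pos: [0.5586, 0.2233, 0.0906]
tool_rot: [-0.0, 0.136, 0.991, -0.0]
contact_force: [-1.6, -0.3, 3.4]
gripper_width: 0.001
grasp_force: 1.6
```

Call:
apply_moves(targets=[{"translation": [0,0,0.03],"twist": 0,"hand": 0},{"translation": [0,0,0],"twist": 0,"hand": 0},{"translation": [0,0,0],"twist": 0,"hand": 0}])

```text
time: 14.15
tool_pos: [0.559, 0.2234, 0.088]
tool_rot: [0.0, 0.136, 0.991, 0.0]
contact_force: [-1.4, -1.3, 6.7]
gripper_width: 0.002
grasp_force: 3.1
```

Call:
apply_moves(targets=[{"translation": [0,0,0.02],"twist": 0,"hand": 0},{"translation": [0,0,0],"twist": 0,"hand": 0},{"translation": [0,0,0],"twist": 0,"hand": 0}])

```text
time: 14.45
tool_pos: [0.5591, 0.2234, 0.0879]
tool_rot: [0.0, 0.136, 0.991, -0.0]
contact_force: [-7.7, -1.0, 14.4]
gripper_width: -0.0
grasp_force: 7.6
```

The button has bottomed out: there was no further travel and the force reached 14 N. Now I'll let it up and retreat.

Call:
apply_moves(targets=[{"translation": [0,0,0],"twist": 0,"hand": 0},{"translation": [0,0,-0.05],"twist": 0,"hand": 0},{"translation": [0,0,-0.1],"twist": 0,"hand": 0},{"translation": [0,0,-0.3],"twist": 0,"hand": 0},{"translation": [0,0,-0.4],"twist": 0,"hand": 0},{"translation": [0,0,-0.3],"twist": 0,"hand": 0},{"translation": [0,0,0],"twist": 0,"hand": 0},{"translation": [0,0,0],"twist": 0,"hand": 0}])

```text
time: 15.25
tool_pos: [0.5589, 0.2233, 0.2008]
tool_rot: [0.001, 0.136, 0.991, 0.0]
contact_force: [0.1, -0.5, -0.8]
gripper_width: -0.0
grasp_force: 0.0
```

```bash
python3 - <<'E'
from h import *
a=grab_frame("side");cv2.imwrite("pics/c6.png",a[:,:,::-1]);s=state();print(s["tool_pos"],s["contact_force"])
E
```

```text
[0.55809705 0.2231129  0.19920526] [ 0.01452369  0.32687589 -0.18745353]
```

View pics/c6.png

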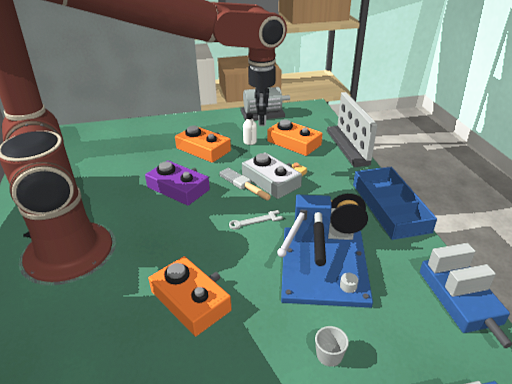

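The lever is out (ball at (282,252)), the wide button is up (263,159), nothing has been shifted and the arm is clear.

```bash
python3 -c "
from plant import *
print(job_done())"
```

```text
the job is handed in; nothing more can be done
None
```

The brake check is done and handed in: I held the lever against its stop for about 2 s, let it out slowly, and pressed the wide button fully and released it; no verdict was returned.

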